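# Draw the plunger of a gas syringe for its leak test

### The arm

A 6-joint arm with a two-finger parallel gripper is mounted at the origin on a cart in front of the work surface, level with it; the furniture and walls round the work are solid. World frame = base frame: x ahead of the robot, y to its left, z up, the work surface at z = 0. Lengths are in m, angles in rad, forces in N, time in s.
With the tool pointing down it reaches from about 0.375 to 0.975 m from the base axis. Payload 3.8 kg.
Tool frame: the origin (TCP) lies at the very end of the fingers, on their centre line; the grasp point (between the pads) lies 19 mm behind it (bot.pinch_z is the distance from the TCP to the grasp point, in m); x points along the fingers, y is the direction in which the jaws open and shut, and the axes are right-handed (so a half turn about x gives the same grasp; the last joint's range is limited). The gripper opens to 85 mm and grips with 20 to 120 N. Pads are 22 mm wide; open, the fingers measure 114 mm over their backs; the gripper's body (76 mm by 85 mm) begins 54 mm behind the grasp point. The pads swing forward as they close: fully open they stand 13 mm farther back than shut.
Start: joints at [1.08, 0.264, 1.604, -0, 1.274, -0.037], TCP at [0.296, 0.607, 0.231] pointing down, gripper open.
Joint ranges: [-2.63, 2.63], [-0.94, 2.18], [0.31, 2.57], [-1.31, 4.45], [0, 2.66], [-2.55, 2.55]. Speed limits (rad/s): [2.57, 2.57, 3.14, 3.14, 3.14, 3.14].

### API

Orientations are given as a rotation vector (axis times angle).
In Python, from workcell import monitor, imaging, finish_job, bot gives the robot as it stands.
- The arm moves only by the tool jog_arm, never from a script. Its argument "rows" is a list of rows, each a list of 7 numbers: the shift along the tool's x, y, z in m, then the turn, a rotation vector about the tool's x, y, z in rad, then the opening in per cent of the stroke, from 0 (shut) to 100 (fully open). A call has 1 to 20 rows; each row is the pose to reach, as a shift and turn from the pose measured when the call began, along the tool's axes at that moment; what a row does not reach only later rows make up. A row lasts 1/10 s, in which the tool goes at most 50 mm and 8.59 degrees, less where a joint would pass 70% of its speed; a pose out of reach is approached as far as the arm can. A call with a gripper value outside its range is refused whole. The fingers move at their own pace and stop on an object; "force" is the grip in N (left out, the last holds). Time passes only in rows, so rows that repeat a pose let the fingers close. It gives the time, the measured TCP pose, the force and the opening at its end, in the units of the state.
- monitor.read_state(): the state, without advancing time (a new reading comes with each control period).
- imaging.read_camera(name): name is "scene" or "top" or "wrist"; returns the picture (420x560x3 uint8, blue, green, red); there is no depth.
- imaging.camera_params(name): a dict with "fx", "fy", "cx", "cy" (pixels), "k1" (the pictures are not rectified: a ray, as slopes to the right and down, at radius r is drawn at 1 + k1 r^2 times it, then the intrinsics apply), "T" (4x4, takes a point from camera to world coordinates); the wrist camera has in their place "T_tool_cam" (4x4, takes a point from camera to tool coordinates, whose origin is the TCP and whose axes are the tool frame's). Camera axes: x right, y down, z forward; pixel columns grow to the right and rows downward; lengths in m; the calibration is good to about 2 mm. A picture is of the moment at which its call begins: read the wrist's pose just before it. camera_params takes no time and is no camera call.
- finish_job(): hands the job in, once; it reports no verdict.
The state is a dict: "time": time; "q": joint angles; "joint_vel": joint speeds; "joint_torque": joint torques, N m; "tool_pos": TCP position; "tcp_rot": TCP orientation; "wrist_force": force on the tool from outside, world axes, zero at the start; "torque": the same for the moment, N m; "width": opening from 0.0 (shut) to 1.0 (fully open).
Only numpy, scipy, OpenCV 4.12 (cv2) and the standard library are available. Lean on these libraries where they do the work, as an engineer would, in place of code of your own. Each camera call takes 0.05 s, during which the arm holds its last target. There are 200 camera calls.

### The job

Ready the glass gas syringe that leans towards you in its stand for a leak test: swing the steel keeper arm aside to the right, well clear of the plunger's knob, then draw the plunger straight out along the barrel until the dark ring scribed on it stands level with the barrel's mouth. Do not cock or side-load the plunger in the bore, and do not overdraw it. The outlet is still open and the plunger drops back when let go, so finish while still gripping it steadily at the ring for a colleague to shut the outlet; leave the other things on the bench where they stand.

Things in the scene. Friction and masses are not known exactly. Their poses are not given: they have to be found in the camera images.
- stand: Grey base plate, 165 x 120 x 14 mm, with an aluminium spine that carries the barrel. Fixed to the bench, but at another place and turned up to 0.4 rad either way each time. Origin under the plate's centre. A round gauge of 43 mm sits low on its left, an open outlet low on its right.
- barrel: Clear glass barrel, outer diameter 35 mm, bore 25.4 mm. Origin: lower end of the glass on the bore axis, 64 mm above the bench. z: bore axis, pointing out of the mouth; it always leans 20 degrees from vertical, towards the robot side. x: in the plane of the lean, away from the robot and up, to the spine. y: to the robot's left. Clamps hold it to the spine.
- barrel_mouth (a point): Centre of the barrel's mouth on the bore axis, at barrel z = 0.110; a steel ring of 44 mm diameter surrounds it.
- plunger: Loose steel rod in the bore, 24 mm diameter, 108 mm long, 0.7 mm play all round; above it a 14 mm neck, 24 mm long, and a knob. Origin: centre of its foot; z towards the knob. Starts fully home, foot at barrel z = 0.010. 0.31 to 0.62 kg. It slides easily (greased, friction about 0.15) while in line with the bore, and drops back under its weight when let go.
- test_ring (a point): Middle of the dark ring, 4 mm wide, round the plunger 55 mm above its foot. At the start 45 mm inside the barrel, seen through the glass: level with the mouth means drawn by 45 mm.
- knob (a point): Centre of the plunger's square ribbed aluminium knob, 30 x 30 mm, 24 mm high, its sides along the plunger's x and y, on its axis 144 mm above the foot: at the start barrel z = 0.154, the knob from 0.142 to 0.166. The neck beneath leaves room for fingertips.
- keeper (a joint): Angle of the keeper, a flat steel arm (15 x 6 mm) on a post parallel to the bore at barrel x = 0.045, y = 0. At 0 it points along barrel -x over the knob, 2 mm above it, and blocks it. It grows as the arm swings to the robot's right, to a stop at 1.7 rad. Starts at 0 to 0.25; clears the knob from about 0.75. Friction, 0.6 N at the pin, keeps it where it is left.
- keeper_pin (a point): Point 6 mm below the top of the keeper's black pin (10 mm diameter, 26 mm high, parallel to the bore), on the arm's free end 53 mm from the pivot. Pin: barrel z = 0.174 to 0.200, at barrel x = 0.045 - 0.053 cos(angle), y = -0.053 sin(angle). The arm lies at barrel z = 0.168 to 0.174.
- reagent_1: White bottle with a brown cap, 72 mm diameter, 135 mm high, origin under its centre; a bystander to the left of the stand.
- beaker_250: Empty glass beaker, 72 mm wide, 88 mm high, origin under its centre; a bystander.
- sample_jar: Small jar with a wide cap, 52 mm diameter, 60 mm high, origin under its centre; a bystander to the right of the stand.
- pe_bottle: White dropper bottle, 58 mm diameter, 104 mm high, origin under its centre; a bystander far left.

How it is judged:
By the outcome, as a careful person would: the job done as asked, in the order asked, and still so for the second after the job is handed in, while the arm keeps its last pose, push and grip.
It also fails if it takes over 45 s, if anything falls off the work surface, if the arm or the gripper's body presses on something with over 40 N, if the wrist force passes 120 N, or if a joint passes its speed limit or range.

## Working session

There is one attempt and no reset: what is moved stays moved. The work goes in short steps, Python scripts to look and compute and a tool call to move; the robot and the scene stay as the last step left them, time stands still between calls to the robot, and variables do not carry over. Pictures are saved under pics/ and viewed, about 8 in all and at most 12, crops included, and the job is handed in when it is done.

Besides the shell and the picture viewer there is one more tool, called after "Request:" as name(argument=value, ...), one argument or row to a line, values as JSON. jog_arm: Moves the arm, as the interface text tells. Its arguments: {"type":"object","properties":{"rows":{"type":"array","items":{"type":"array","items":{"type":"number"}}},"force":{"type":"number"}},"required":["rows"]}

```bash
mkdir -p pics; ls
python3 - <<'E'
from workcell import monitor, imaging, bot
import cv2, numpy as np
s=monitor.read_state();print(s)
print(bot.pinch_z,[a for a in dir(bot) if a[0]!='_'])
a=imaging.read_camera("scene");b=imaging.read_camera("top")
cv2.imwrite("pics/scene.png",a);cv2.imwrite("pics/top.png",b)
for n in("scene","top","wrist"):print(n,imaging.camera_params(n))
E
```

```text
pics
{'time': 0.0, 'q': array([ 1.08011169e+00,  2.64759184e-01,  1.60537753e+00, -1.33853457e-05,
        1.27369655e+00, -3.68742902e-02]), 'joint_vel': array([-0.00054028,  0.00042154, -0.00045348, -0.00030606, -0.00026506,
        0.00135417]), 'joint_torque': array([ 8.49512489e-04, -5.15140986e+01, -3.67308390e+01,  1.48509599e-05,
        1.32897100e-02,  1.63428848e-05]), 'tool_pos': array([0.29556051, 0.60603758, 0.22995606]), 'tcp_rot': array([ 0.35417848,  1.54191745, -0.35760583]), 'wrist_force': array([-0.08985951,  0.35984029, -0.72190179]), 'torque': array([-0.02505983,  0.00949472,  0.00119272]), 'width': 1.0038594244805392}
0.0187 ['MotionError', 'pinch_z']
scene {'fx': 459.9886761640947, 'fy': 459.9886761640947, 'cx': 280.09467732222936, 'cy': 206.20987334389324, 'k1': -0.15663171738702178, 'T': array([[ 0.50520119, -0.49026899,  0.71021692, -0.29635137],
       [-0.86299512, -0.29018977,  0.41355692, -0.4982756 ],
       [ 0.00334355, -0.82184318, -0.56970396,  0.83373211],
       [ 0.        ,  0.        ,  0.        ,  1.        ]])}
top {'fx': 547.0102418084756, 'fy': 547.0102418084756, 'cx': 273.42543154666095, 'cy': 215.31104156084785, 'k1': -0.21751436499023438, 'T': array([[ 0.00351708, -0.99335136,  0.11506824,  0.31736931],
       [-0.99992567, -0.00215016,  0.01200117, -0.03839693],
       [-0.01167397, -0.11510189, -0.99328509,  2.00542222],
       [ 0.        ,  0.        ,  0.        ,  1.        ]])}
wrist {'fx': 377.127186311525, 'fy': 377.127186311525, 'cx': 282.05255975182945, 'cy': 207.03195700360666, 'k1': -0.09317746059853166, 'T_tool_cam': array([[ 3.57545083e-04, -2.64016781e-01,  9.64518020e-01,
        -1.43076508e-01],
       [ 9.99999862e-01, -2.76144079e-04, -4.46286845e-04,
        -1.05515259e-03],
       [ 3.84173157e-04,  9.64518047e-01,  2.64016646e-01,
        -6.50756563e-02],
       [ 0.00000000e+00,  0.00000000e+00,  0.00000000e+00,
         1.00000000e+00]])}
```

View pics/scene.png

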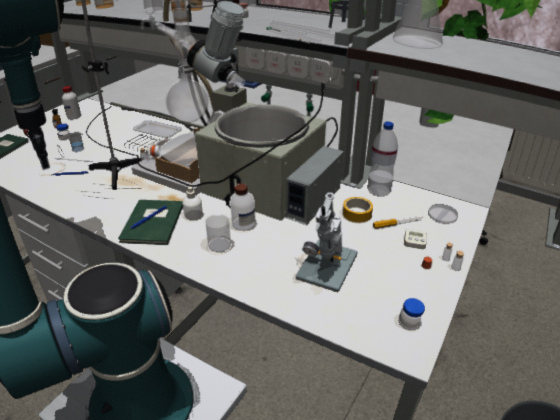

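View pics/top.png

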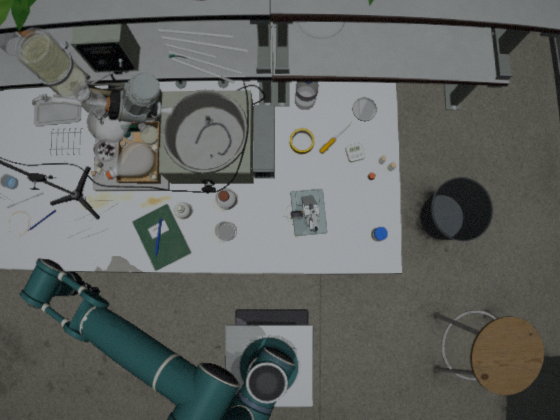

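The scene shows the stand at about (328,255) px. In the top view it is at about (309,212), with the jar to its right at (380,233), the beaker at (226,231) and the reagent bottle at (226,199). I'll enlarge both crops to get the pose.

Run:
```python
import cv2, numpy as np
a=cv2.imread("pics/scene.png")[185:295,285:370];b=cv2.imread("pics/top.png")[180:245,280:340]
A=cv2.resize(a,None,fx=5,fy=5,interpolation=cv2.INTER_CUBIC);B=cv2.resize(b,None,fx=6,fy=6,interpolation=cv2.INTER_CUBIC)
o=np.zeros((550,790,3),np.uint8);o[:550,:425]=A;o[:390,427:787]=B
cv2.imwrite("pics/c1.png",o)
```

```text
(no output)
```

View pics/c1.png

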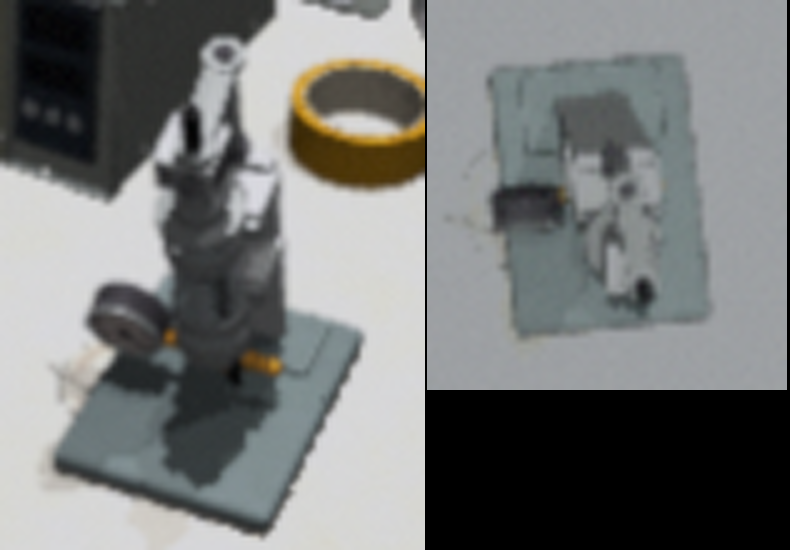

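```bash
cat > h.py <<'E'
import numpy as np, cv2
from scipy.spatial.transform import Rotation as R
from workcell import monitor, imaging
def Twrist(s=None):
    s=s or monitor.read_state(); T=np.eye(4);T[:3,:3]=R.from_rotvec(s['tcp_rot']).as_matrix();T[:3,3]=s['tool_pos'];return T
def cam(n,Tt=None):
    p=imaging.camera_params(n); T=p['T'] if 'T' in p else (Twrist() if Tt is None else Tt)@p['T_tool_cam']
    return p,T
def proj(P,c):
    p,T=c; Q=(np.atleast_2d(P)-T[:3,3])@T[:3,:3]; s=Q[:,:2]/Q[:,2:]; s=s*(1+p['k1']*(s**2).sum(1,keepdims=True))
    return s*[p['fx'],p['fy']]+[p['cx'],p['cy']]
def ray(u,c):
    p,T=c; d=(np.array(u)-[p['cx'],p['cy']])/[p['fx'],p['fy']]; s=d.copy()
    for _ in range(20): s=d/(1+p['k1']*(s@s))
    v=T[:3,:3]@np.r_[s,1]; return T[:3,3],v/np.linalg.norm(v)
def onplane(u,c,z):
    o,v=ray(u,c); return o+v*(z-o[2])/v[2]
def tri(us,cs):
    A=0;b=0
    for u,c in zip(us,cs):
        o,v=ray(u,c);M=np.eye(3)-np.outer(v,v);A=A+M;b=b+M@o
    return np.linalg.solve(A,b)
def barrel(x,y,yaw):
    "pose of barrel frame"
    z=np.array([-np.sin(.349066),0,np.cos(.349066)]);X=np.array([np.cos(.349066),0,np.sin(.349066)]);Y=np.array([0,1,0])
    T=np.eye(4);T[:3,:3]=R.from_euler('z',yaw).as_matrix()@np.c_[X,Y,z];T[:3,3]=[x,y,.064];return T
E
python3 - <<'E'
from h import *
c=cam('top');s=cam('scene')
k=[onplane(np.array(u)/6+[280,180],c,.014) for u in[(62,68),(258,55),(282,320),(92,335)]]
k=np.array(k);print(k.round(4));print('ctr',k.mean(0))
d=(k[0]+k[1]-k[2]-k[3]);print('yaw',np.arctan2(d[1],d[0]),np.linalg.norm(d)/2)
ks=np.array([onplane(np.array(u)/5+[285,185],s,.014) for u in[(362,337),(268,528),(58,462)]]);print('scene',ks.round(4))
pt=tri([np.array((218,287))/6+[280,180],np.array((190,110))/5+[285,185]],[c,s]);print('pintop',pt)
E
```

```text
[[ 0.6371 -0.0763  0.014 ]
 [ 0.6456 -0.1969  0.014 ]
 [ 0.4822 -0.2104  0.014 ]
 [ 0.4728 -0.0946  0.014 ]]
ctr [ 0.55943443 -0.1445675   0.014     ]
yaw 0.09649197773394899 0.16463009960680694
scene [[ 0.6415 -0.1987  0.014 ]
 [ 0.4814 -0.215   0.014 ]
 [ 0.4704 -0.1017  0.014 ]]
pintop [ 0.48086335 -0.1562623   0.24714158]
```

```bash
cat >> h.py <<'E'
def tool(xw,yaw,tilt,sgn,s=None):
    "target tool pose: TCP at xw; tool x tilted fwd by tilt(deg) from down; tool y = sgn*left"
    t=np.radians(tilt);Z=R.from_euler('z',yaw).as_matrix()
    x=Z@[np.sin(t),0,-np.cos(t)];y=sgn*Z@np.array([0,1,0]);T=np.eye(4);T[:3,:3]=np.c_[x,y,np.cross(x,y)];T[:3,3]=xw;return T
def row(T,s=None):
    C=Twrist(s);D=np.linalg.inv(C)@T;return np.r_[D[:3,3],R.from_matrix(D[:3,:3]).as_rotvec()].round(4)
E
python3 - <<'E'
from h import *
print(Twrist().round(3))
B=barrel(.556,-.146,.10)
for p in [(0,0,.11),(0,0,.154),(-.008,0,.194),(.045,0,.17)]: print(p,(B@np.r_[p,1])[:3].round(4))
p=(B@np.r_[-.008,.0,.26,1])[:3]
for sg in(1,-1):
  T=tool(p,.1,35,sg);print(sg,T[:3].round(3),row(T))
E
```

```text
[[-0.001  0.438  0.899  0.296]
 [-0.002  0.899 -0.438  0.606]
 [-1.    -0.002 -0.     0.23 ]
 [ 0.     0.     0.     1.   ]]
(0, 0, 0.11) [ 0.5186 -0.1498  0.1674]
(0, 0, 0.154) [ 0.5036 -0.1513  0.2087]
(-0.008, 0, 0.194) [ 0.4825 -0.1534  0.2436]
(0.045, 0, 0.17) [ 0.5402 -0.1476  0.2391]
1 [[ 0.571 -0.1    0.815  0.46 ]
 [ 0.057  0.995  0.082 -0.156]
 [-0.819  0.     0.574  0.306]] [-0.0743 -0.6127  0.4817 -0.5357 -0.5956  0.171 ]
-1 [[ 0.571  0.1   -0.815  0.46 ]
 [ 0.057 -0.995 -0.082 -0.156]
 [-0.819  0.    -0.574  0.306]] [-0.0743 -0.6127  0.4817  2.4841  0.2252  0.7841]
```

Run:
```python
from h import *
C=Twrist()
print(row(tool([.30,.55,.40],.55,5,1)))
print(row(tool([.47,.22,.42],.3,20,1)))
print(row(tool([.42,-.15,.36],.1,35,1)))
```

```text
[-0.1698 -0.0488  0.0285 -1.0031 -0.0809  0.0456]
[-0.1894 -0.2709  0.326  -0.7457 -0.3332  0.1335]
[-0.1287 -0.6253  0.4433 -0.5357 -0.5956  0.171 ]
```

Request:
jog_arm(
  rows=[
    [-0.17, -0.02, 0.02, 0, 0, 0, 100],
    [-0.17, -0.02, 0.02, 0, 0, 0, 100],
    [-0.17, -0.02, 0.02, 0, 0, 0, 100],
    [-0.19, -0.27, 0.326, -0.25, -0.28, 0.08, 60],
    [-0.19, -0.27, 0.326, -0.25, -0.28, 0.08, 0],
    [-0.19, -0.27, 0.326, -0.25, -0.28, 0.08, 0],
    [-0.19, -0.27, 0.326, -0.25, -0.28, 0.08, 0],
    [-0.19, -0.27, 0.326, -0.25, -0.28, 0.08, 0],
    [-0.19, -0.27, 0.326, -0.25, -0.28, 0.08, 0],
    [-0.129, -0.625, 0.443, -0.536, -0.596, 0.171, 0],
    [-0.129, -0.625, 0.443, -0.536, -0.596, 0.171, 0],
    [-0.129, -0.625, 0.443, -0.536, -0.596, 0.171, 0],
    [-0.129, -0.625, 0.443, -0.536, -0.596, 0.171, 0],
    [-0.129, -0.625, 0.443, -0.536, -0.596, 0.171, 0],
    [-0.129, -0.625, 0.443, -0.536, -0.596, 0.171, 0],
    [-0.129, -0.625, 0.443, -0.536, -0.596, 0.171, 0],
    [-0.129, -0.625, 0.443, -0.536, -0.596, 0.171, 0],
    [-0.129, -0.625, 0.443, -0.536, -0.596, 0.171, 0],
    [-0.129, -0.625, 0.443, -0.536, -0.596, 0.171, 0],
  ],
)

```text
time: 2.0
tool_pos: [0.4188, -0.152, 0.3602]
tcp_rot: [-0.048, 0.957, 0.09]
wrist_force: [0.7, 0.4, -0.4]
width: -0.001
```

Run:
```python
from h import *
s=monitor.read_state();T=Twrist(s);np.save('T1.npy',T);a=imaging.read_camera('wrist');cv2.imwrite('pics/w1raw.png',a)
print(T.round(4));B=barrel(.556,-.146,.10);c=cam('wrist',T)
for p in [(0,0,.11),(0,0,.166),(-.008,0,.2),(.045,0,.17)]: print(p,proj((B@np.r_[p,1])[:3],c).round(0))
cv2.imwrite('pics/w1.png',cv2.resize(a,(784,588),interpolation=cv2.INTER_CUBIC))
```

```text
[[ 0.5724 -0.0981  0.8141  0.4188]
 [ 0.0555  0.9952  0.0809 -0.152 ]
 [-0.8181 -0.0011  0.5751  0.3602]
 [ 0.      0.      0.      1.    ]]
(0, 0, 0.11) [[276. 144.]]
(0, 0, 0.166) [[275. 169.]]
(-0.008, 0, 0.2) [[274. 178.]]
(0.045, 0, 0.17) [[276. 218.]]
```

View pics/w1.png

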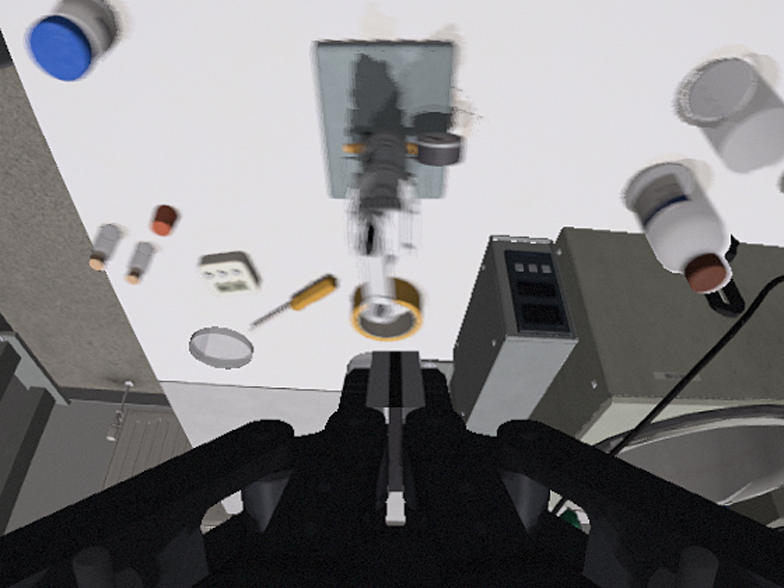

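The wrist view shows the plate from (315,42) to (443,195), the pin at about (368,238), the post top at about (380,310) and the closed fingers at (395,360). I'll enlarge the crop around the keeper.

Run:
```python
from h import *
a=imaging.read_camera('wrist')
s=monitor.read_state();np.save('T1.npy',Twrist(s));print(Twrist(s)[:3,3])
cv2.imwrite('pics/w2raw.png',a)
cv2.imwrite('pics/w2.png',cv2.resize(a[20:250,210:350],None,fx=2.6,fy=2.6,interpolation=cv2.INTER_CUBIC))
cv2.imwrite('pics/w2b.png',cv2.resize(a[80:240,215:345],None,fx=3.7,fy=3.7,interpolation=cv2.INTER_CUBIC))
```

```text
[ 0.41808043 -0.15634034  0.35841311]
```

View pics/w2.png

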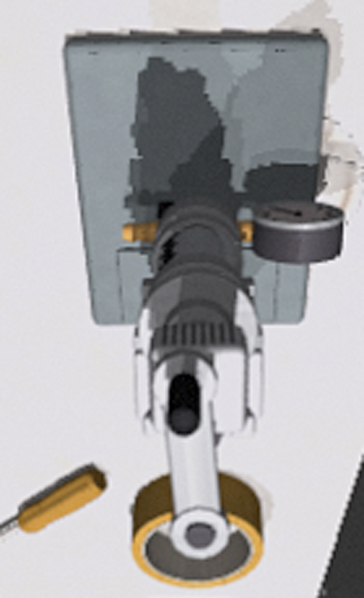

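```bash
cat > fit.py <<'E'
from h import *
from scipy.optimize import least_squares
w=cam('wrist',np.load('T1.npy'));t=cam('top');s=cam('scene')
W=lambda x,y:np.array((x,y))/2.6+[210,20]
def model(v):
    bx,by,yaw,a,off,zt=v;B=barrel(bx,by,yaw);pin=(B@[.045-.053*np.cos(a),-.053*np.sin(a),.2,1])[:3];pb=(B@[.045-.053*np.cos(a),-.053*np.sin(a),.176,1])[:3]
    post=(B@[.045,0,zt,1])[:3]
    Z=R.from_euler('z',yaw).as_matrix();cor=[Z@[off+x,y,0]+[bx,by,.014] for x,y in[(.0825,.06),(.0825,-.06),(-.0825,-.06),(-.0825,.06)]]
    return pin,pb,post,np.array(cor)
def res(v):
    pin,pb,post,cor=model(v)
    r=[proj(pin,w)-W(184,422),proj(post,w)-W(200,533),proj(cor,w)-np.array([W(303,322),W(98,322),W(68,38),W(326,38)]),
       proj(cor,t)-(np.array([(62,68),(258,55),(282,320),(92,335)])/6+[280,180]),
       proj(pin,t)-(np.array((218,287))/6+[280,180]),proj(pin,s)-(np.array((190,110))/5+[285,185])]
    wt=[1,1,.7,1,1,1]
    return np.concatenate([(x*k).ravel() for x,k in zip(r,wt)])
f=least_squares(res,[.556,-.146,.1,.1,0,.178],loss='soft_l1')
if __name__=='__main__':
    print(f.x.round(4));print(res(f.x).round(1))
    g=least_squares(lambda v:res(v)[:12],[.556,-.146,.1,.1,0,.178]);print('wrist only',g.x.round(4),g.fun.round(1))
E
python3 fit.py
```

```text
[ 0.5556 -0.1419  0.0945  0.0909  0.0066  0.1754]
[-0.4 -0.1 -0.1  0.  -0.1 -0.4 -2.3 -0.  -2.3 -0.1  1.4 -0.7 -0.7 -0.4
 -1.  -1.2 -0.4 -1.  -1.4 -0.4 -0.6 -0.1 -1.1 -1. ]
wrist only [ 0.5556 -0.1412  0.1     0.0914  0.0075  0.1753] [ 0.   0.   0.7 -0.   0.5 -0.2 -1.6  0.4 -2.   0.6  1.5 -0.3]
```

```bash
cat >> h.py <<'E'
B=barrel(.5556,-.1415,.097)
def bt(p,tilt=30): return tool((B@np.r_[p,1])[:3],.097,tilt,1)
E
python3 - <<'E'
from h import *
for p in [(-.008,.035,.23),(-.008,.035,.184),(-.006,.005,.184),(0,-.012,.184),(.008,-.022,.184),(.016,-.031,.184),(.016,-.025,.23)]: print(p,row(bt(p)).tolist())
E
```

```text
(-0.008, 0.035, 0.23) [0.0961, 0.0369, -0.0039, -0.01, 0.0847, 0.0046]
(-0.008, 0.035, 0.184) [0.1406, 0.037, -0.0157, -0.01, 0.0847, 0.0046]
(-0.006, 0.005, 0.184) [0.1412, 0.007, -0.0135, -0.01, 0.0847, 0.0046]
(0, -0.012, 0.184) [0.1428, -0.0099, -0.0075, -0.01, 0.0847, 0.0046]
(0.008, -0.022, 0.184) [0.1449, -0.0198, 0.0003, -0.01, 0.0847, 0.0046]
(0.016, -0.031, 0.184) [0.147, -0.0287, 0.0082, -0.01, 0.0847, 0.0046]
(0.016, -0.025, 0.23) [0.1025, -0.0228, 0.0199, -0.01, 0.0847, 0.0046]
```

Request:
jog_arm(
  rows=[
    [0.096, 0.037, -0.004, -0.01, 0.085, 0.005, 0],
    [0.096, 0.037, -0.004, -0.01, 0.085, 0.005, 0],
    [0.096, 0.037, -0.004, -0.01, 0.085, 0.005, 0],
    [0.12, 0.037, -0.01, -0.01, 0.085, 0.005, 0],
    [0.14, 0.037, -0.0155, -0.01, 0.085, 0.005, 0],
    [0.14, 0.037, -0.0155, -0.01, 0.085, 0.005, 0],
    [0.141, 0.022, -0.0145, -0.01, 0.085, 0.005, 0],
    [0.141, 0.007, -0.0135, -0.01, 0.085, 0.005, 0],
    [0.142, -0.002, -0.011, -0.01, 0.085, 0.005, 0],
    [0.143, -0.01, -0.0075, -0.01, 0.085, 0.005, 0],
    [0.144, -0.015, -0.004, -0.01, 0.085, 0.005, 0],
    [0.145, -0.02, 0.0, -0.01, 0.085, 0.005, 0],
    [0.146, -0.0245, 0.004, -0.01, 0.085, 0.005, 0],
    [0.147, -0.0287, 0.008, -0.01, 0.085, 0.005, 0],
    [0.147, -0.0287, 0.008, -0.01, 0.085, 0.005, 0],
    [0.147, -0.0287, 0.008, -0.01, 0.085, 0.005, 0],
  ],
)

```text
time: 3.7
tool_pos: [0.5116, -0.1767, 0.2428]
tcp_rot: [-0.05, 1.046, 0.089]
wrist_force: [0.8, 2.9, 1.2]
width: 0.002
```

Run:
```python
from h import *
a=imaging.read_camera('wrist');s=monitor.read_state();T=Twrist(s);np.save('T2.npy',T)
print((np.linalg.inv(B)@T)[:3,3].round(4),s['wrist_force'])
cv2.imwrite('pics/w3raw.png',a)
cv2.imwrite('pics/w3.png',cv2.resize(a[20:300,180:390],None,fx=2.1,fy=2.1,interpolation=cv2.INTER_CUBIC))
```

```text
[ 0.0165 -0.0307  0.1841] [1.35593346 3.44332172 0.74725597]
```

View pics/w3.png

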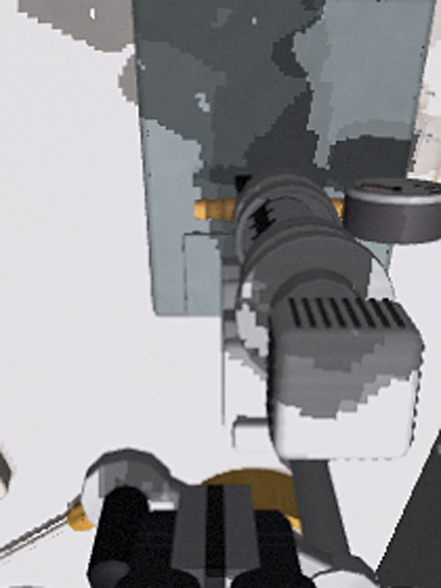

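The knob at (345,380) is clear of the keeper. The arm now runs to the right, with its end disc at about (127,478) and the pin at about (120,510).

Run:
```python
from h import *
c=cam('wrist',np.load('T2.npy'))
f=lambda p:((proj((B@np.r_[p,1])[:3],c)[0]-[180,20])*2.1).round(0)
for a in(.9,1.1,1.3,1.5,1.7):
  x,y=.045-.053*np.cos(a),-.053*np.sin(a);print(a,f((x,y,.171)),f((x,y,.2)))
print('post',f((.045,0,.175)),'knob top corners',[f((x,y,.166)) for x,y in((-.015,-.015),(-.015,.015),(.015,.015),(.015,-.015))], f((-.015,-.015,.142)),f((-.015,.015,.142)))
for p in [(.012,-.02,.184),(-.012,-.02,.19),(-.018,-.044,.184),(.012,-.046,.184),(.024,-.046,.184),(.024,-.046,.184),(-.01,-.03,.21)]: print(p,row(bt(p)).tolist())
```

```text
0.9 [171. 470.] [163. 554.]
1.1 [145. 505.] [133. 594.]
1.3 [129. 543.] [115. 635.]
1.5 [124. 581.] [109. 676.]
1.7 [128. 617.] [114. 714.]
post [359. 605.] knob top corners [array([302., 340.]), array([450., 340.]), array([433., 469.]), array([295., 469.])] [291. 301.] [422. 302.]
(0.012, -0.02, 0.184) [-0.0006, 0.0107, -0.0045, 0.0002, 0.0005, -0.001]
(-0.012, -0.02, 0.19) [-0.0107, 0.0108, -0.0271, 0.0002, 0.0005, -0.001]
(-0.018, -0.044, 0.184) [-0.0059, -0.0133, -0.034, 0.0002, 0.0005, -0.001]
(0.012, -0.046, 0.184) [-0.0007, -0.0153, -0.0045, 0.0002, 0.0005, -0.001]
(0.024, -0.046, 0.184) [0.0014, -0.0153, 0.0073, 0.0002, 0.0005, -0.001]
(0.024, -0.046, 0.184) [0.0014, -0.0153, 0.0073, 0.0002, 0.0005, -0.001]
(-0.01, -0.03, 0.21) [-0.0301, 0.0008, -0.0216, 0.0002, 0.0005, -0.001]
```

Run:
```python
from h import *
c1=cam('wrist',np.load('T1.npy'));c2=cam('wrist',np.load('T2.npy'))
print(np.load('T1.npy').round(4),np.load('T2.npy').round(4))
f1=lambda p:((proj((B@np.r_[p,1])[:3],c1)[0]-[210,20])*2.6).round(0)
f2=lambda p:((proj((B@np.r_[p,1])[:3],c2)[0]-[180,20])*2.1).round(0)
for n,p in dict(rib=(-.015,0,.16),mouthL=(0,.022,.11),mouthR=(0,-.022,.11),mouth=(0,0,.11),post=(.045,0,.176)).items(): print(n,f1(p),f2(p))
a=cv2.imread('pics/w2raw.png')[110:230,240:320];b=cv2.imread('pics/w3raw.png')[90:250,210:390]
o=np.zeros((580,800,3),np.uint8);A=cv2.resize(a,None,fx=4,fy=4);Bb=cv2.resize(b,None,fx=2.6,fy=2.6)
o[:480,:320]=A;o[:416,325:325+468]=Bb;cv2.imwrite('pics/c2.png',o)
```

```text
[[ 0.5693 -0.086   0.8176  0.4181]
 [ 0.0504  0.9963  0.0697 -0.1563]
 [-0.8206  0.0015  0.5715  0.3584]
 [ 0.      0.      0.      1.    ]] [[ 4.980e-01 -9.750e-02  8.617e-01  5.114e-01]
 [ 4.940e-02  9.952e-01  8.410e-02 -1.767e-01]
 [-8.658e-01  7.000e-04  5.004e-01  2.427e-01]
 [ 0.000e+00  0.000e+00  0.000e+00  1.000e+00]]
rib [200. 344.] [371. 329.]
mouthL [260. 330.] [414. 316.]
mouthR [138. 331.] [253. 316.]
mouth [199. 331.] [334. 316.]
post [201. 534.] [360. 608.]
```

View pics/c2.png

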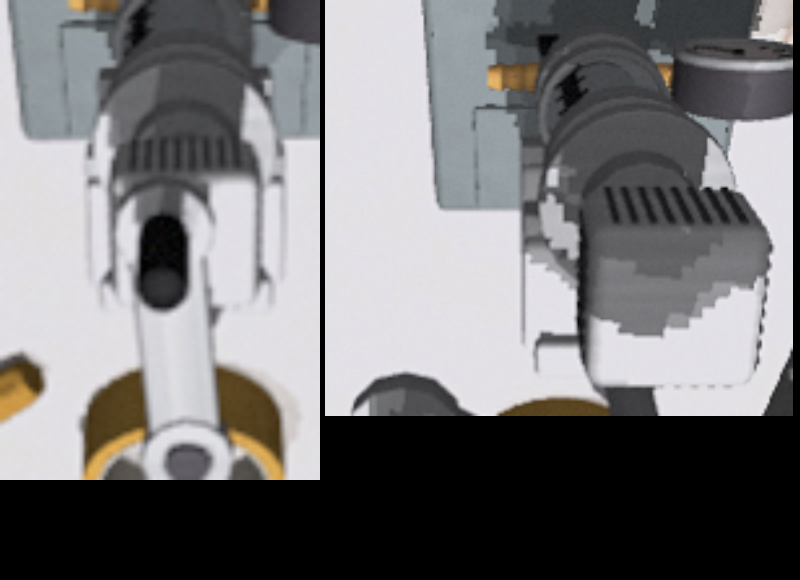

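T1 was read while the arm was still settling, so the T2 picture, taken with the arm still, is the better one. It puts the barrel about 5 mm further right. I'll correct the frame and push the keeper further from its front side.

```bash
sed -i 's/^B=barrel.*/B=barrel(.5540,-.1463,.097)/' h.py
python3 - <<'E'
from h import *
print((np.linalg.inv(B)@Twrist())[:3,3].round(4))
for p in [(.014,-.018,.186),(-.025,-.018,.186),(-.025,-.044,.186),(0,-.046,.186),(.022,-.047,.186),(-.01,-.047,.186),(-.03,0,.24)]: print(p,row(bt(p)).tolist())
E
```

```text
[ 0.0185 -0.0261  0.1834]
(0.014, -0.018, 0.186) [-0.0033, 0.0081, -0.004, 0.0002, 0.0005, -0.001]
(-0.025, -0.018, 0.186) [-0.0101, 0.0081, -0.0424, 0.0002, 0.0005, -0.001]
(-0.025, -0.044, 0.186) [-0.0101, -0.0179, -0.0424, 0.0002, 0.0005, -0.001]
(0, -0.046, 0.186) [-0.0058, -0.0199, -0.0177, 0.0002, 0.0005, -0.001]
(0.022, -0.047, 0.186) [-0.0019, -0.0209, 0.0039, 0.0002, 0.0005, -0.001]
(-0.01, -0.047, 0.186) [-0.0075, -0.0209, -0.0276, 0.0002, 0.0005, -0.001]
(-0.03, 0, 0.24) [-0.0641, 0.0262, -0.0379, 0.0002, 0.0005, -0.001]
```

Request:
jog_arm(
  rows=[
    [-0.003, 0.008, -0.004, 0, 0, 0, 0],
    [-0.01, 0.008, -0.042, 0, 0, 0, 0],
    [-0.01, 0.008, -0.042, 0, 0, 0, 0],
    [-0.01, -0.018, -0.042, 0, 0, 0, 0],
    [-0.01, -0.018, -0.042, 0, 0, 0, 0],
    [-0.006, -0.02, -0.018, 0, 0, 0, 0],
    [-0.005, -0.0205, -0.01, 0, 0, 0, 0],
    [-0.003, -0.021, -0.003, 0, 0, 0, 0],
    [-0.002, -0.021, 0.004, 0, 0, 0, 0],
    [-0.002, -0.021, 0.004, 0, 0, 0, 0],
    [-0.002, -0.021, 0.004, 0, 0, 0, 0],
    [-0.0075, -0.021, -0.028, 0, 0, 0, 0],
    [-0.064, 0.026, -0.038, 0, 0, 0, 65],
    [-0.064, 0.026, -0.038, 0, 0, 0, 65],
    [-0.064, 0.026, -0.038, 0, 0, 0, 65],
    [-0.064, 0.026, -0.038, 0, 0, 0, 65],
    [-0.064, 0.026, -0.038, 0, 0, 0, 65],
    [-0.064, 0.026, -0.038, 0, 0, 0, 65],
    [-0.064, 0.026, -0.038, 0, 0, 0, 65],
  ],
)

```text
time: 5.65
tool_pos: [0.4443, -0.1572, 0.2781]
tcp_rot: [-0.049, 1.047, 0.09]
wrist_force: [0.3, 0.4, 0.0]
width: 0.65
```

Run:
```python
from h import *
s=monitor.read_state();T=Twrist(s);np.save('T3.npy',T)
a=imaging.read_camera('wrist');s2=monitor.read_state();print(s2['tool_pos']-s['tool_pos'],s2['width'])
print((np.linalg.inv(B)@T)[:3,3].round(4),s['wrist_force'])
cv2.imwrite('pics/w4raw.png',a)
cv2.imwrite('pics/w4.png',cv2.resize(a[60:280,170:390],None,fx=2.7,fy=2.7,interpolation=cv2.INTER_CUBIC))
c=cam('wrist',T);f=lambda p:((proj((B@np.r_[p,1])[:3],c)[0]-[170,60])*2.7).round(0)
for n,p in dict(mouthL=(0,.022,.11),mouthR=(0,-.022,.11),post=(.045,0,.176),k1=(-.015,.015,.166),k2=(-.015,-.015,.166),k3=(.015,.015,.166),k4=(.015,-.015,.166)).items(): print(n,f(p))
for a in(1,1.2,1.4,1.6):print(a,f((.045-.053*np.cos(a),-.053*np.sin(a),.2)))
```

```text
[-3.05119087e-06 -2.40574520e-06  1.33899973e-04] 0.6482794750171724
[-3.040e-02 -2.000e-04  2.389e-01] [0.30868812 0.37573574 0.02951257]
mouthL [388. 391.]
mouthR [230. 391.]
post [310. 675.]
k1 [378. 435.]
k2 [244. 435.]
k3 [374. 548.]
k4 [247. 548.]
1 [ 98. 644.]
1.2 [ 79. 679.]
1.4 [ 71. 715.]
1.6 [ 73. 751.]
```

View pics/w4.png

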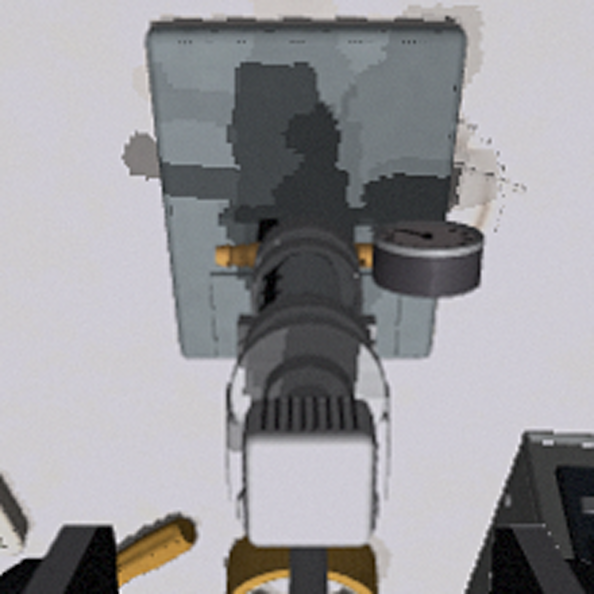

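Knob top predicted and seen agree to within 1 mm (243–380 against 244–378). Before grasping I'll check the keeper's angle in the scene camera, and the yaw too.

Run:
```python
from h import *
a=imaging.read_camera('scene');w=cv2.imread('pics/w4raw.png')
c=cam('scene');f=lambda p:((proj((B@np.r_[p,1])[:3],c)[0]-[290,170])*5).round(0)
for t in(1,1.2,1.4,1.6):print(t,f((.045-.053*np.cos(t),-.053*np.sin(t),.2)))
print('post',f((.045,0,.176)))
cw=cam('wrist',np.load('T3.npy'))
Z=R.from_euler('z',.097).as_matrix()
print('plate',[((proj(Z@[.007+x,y,0]+[.554,-.1463,.014],cw)[0]-[170,60])*2.7).round(0).tolist() for x,y in[(.0825,.06),(.0825,-.06),(-.0825,-.06),(-.0825,.06)]])
o=np.zeros((500,790,3),np.uint8);o[:,:400]=cv2.resize(a[170:270,290:370],None,fx=5,fy=5,interpolation=cv2.INTER_CUBIC)
o[:360,405:785]=cv2.resize(w[240:420,150:340],None,fx=2,fy=2);cv2.imwrite('pics/c3.png',o)
print('grasp',row(bt((.0032,0,.1356))),'pre',row(bt((-.006,0,.19))))
```

```text
1 [269. 165.]
1.2 [286. 151.]
1.4 [299. 135.]
1.6 [308. 118.]
post [200. 126.]
plate [[432.0, 353.0], [180.0, 353.0], [143.0, 21.0], [472.0, 21.0]]
grasp [ 0.1078  0.      0.0151 -0.0003 -0.0007 -0.0018] pre [ 0.0526  0.0001  0.0155 -0.0003 -0.0007 -0.0018]
```

View pics/c3.png

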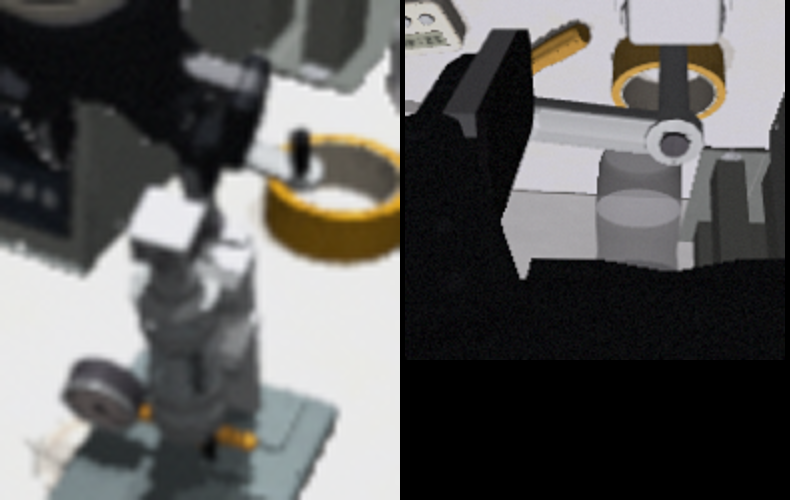

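The keeper pin at (300,133) px corresponds to about 1.4 rad, so it is well clear. Next I descend over the knob and stop before closing.

Request:
jog_arm(
  rows=[
    [0.026, 0, 0.015, 0, 0, 0, 65],
    [0.052, 0, 0.0155, 0, 0, 0, 65],
    [0.07, 0, 0.0155, 0, 0, 0, 65],
    [0.09, 0, 0.015, 0, 0, 0, 65],
    [0.108, 0, 0.015, 0, 0, 0, 65],
    [0.108, 0, 0.015, 0, 0, 0, 65],
    [0.108, 0, 0.015, 0, 0, 0, 65],
  ],
)

```text
time: 6.45
tool_pos: [0.5107, -0.1504, 0.1918]
tcp_rot: [-0.049, 1.048, 0.09]
wrist_force: [0.0, 0.6, -0.4]
width: 0.655
```

Request:
jog_arm(
  rows=[
    [0, 0, 0, 0, 0, 0, 45],
    [0, 0, 0, 0, 0, 0, 40],
    [0, 0, 0, 0, 0, 0, 38],
    [0, 0, 0, 0, 0, 0, 36],
    [0, 0, 0, 0, 0, 0, 30],
    [0, 0, 0, 0, 0, 0, 25],
    [0, 0, 0, 0, 0, 0, 25],
  ],
  force=25,
)

```text
time: 7.15
tool_pos: [0.511, -0.1502, 0.1928]
tcp_rot: [-0.049, 1.047, 0.091]
wrist_force: [-2.8, 2.6, 5.0]
width: 0.348
```

Run:
```python
from h import *
s=monitor.read_state();T=Twrist(s);print((np.linalg.inv(B)@T)[:3,3].round(4),s['width'],'F tool',T[:3,:3].T@s['wrist_force'],'Mtool',T[:3,:3].T@s['torque'])
a=imaging.read_camera('wrist');cv2.imwrite('pics/w5raw.png',a);cv2.imwrite('pics/w5.png',cv2.resize(a,(784,588)))
```

```text
[0.0035 0.0003 0.1358] 0.3484242925633247 F tool [-5.56225633  2.87585685  0.33210178] Mtool [0.0525748  0.28289947 0.63099596]
```

View pics/w5.png

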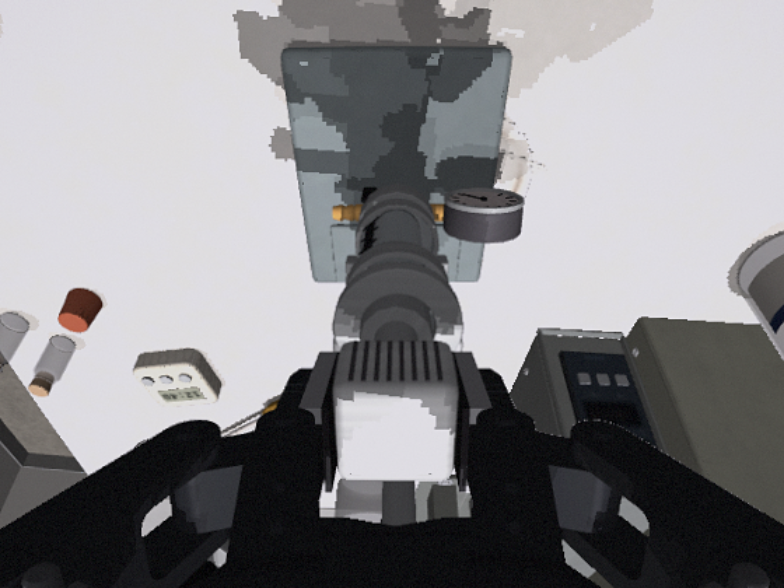

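The knob is gripped squarely between the pads at (395,410), with about 2.9 N of sideways load. I'll lift 4 mm, ease sideways and check the force.

Request:
jog_arm(
  rows=[
    [-0.001, 0.0004, 0.0002, 0, 0, 0, 25],
    [-0.002, 0.0008, 0.0004, 0, 0, 0, 25],
    [-0.003, 0.0008, 0.0005, 0, 0, 0, 25],
    [-0.004, 0.0008, 0.0007, 0, 0, 0, 25],
    [-0.004, 0.0008, 0.0007, 0, 0, 0, 25],
    [-0.004, 0.0008, 0.0007, 0, 0, 0, 25],
  ],
  force=40,
)

```text
time: 7.8
tool_pos: [0.5093, -0.1496, 0.1962]
tcp_rot: [-0.049, 1.048, 0.091]
wrist_force: [0.4, 0.2, -3.1]
width: 0.341
```

```bash
cat > st.py <<'E'
from h import *
s=monitor.read_state();T=Twrist(s);print('barrel',(np.linalg.inv(B)@T)[:3,3].round(4),s['width'],'Fbarrel',(B[:3,:3].T@s['wrist_force']).round(2),'Ftool',(T[:3,:3].T@s['wrist_force']).round(2),'Mtool',(T[:3,:3].T@s['torque']).round(3),'z in tool',(T[:3,:3].T@B[:3,2]).round(4),s['time'])
E
python3 st.py
```

```text
barrel [0.0031 0.0011 0.1396] 0.34127989883519877 Fbarrel [-0.69  0.17 -3.06] Ftool [ 2.9   0.16 -1.21] Mtool [ 0.     0.427 -0.091] z in tool [-0.9851  0.0032  0.1722] 7.8
```

The side load is gone and the axial load is about 3 N, roughly the plunger's weight. Drawing 30 mm more.

Request:
jog_arm(
  rows=[
    [-0.0025, 0, 0.0004, 0, 0, 0, 25],
    [-0.0054, 0, 0.001, 0, 0, 0, 25],
    [-0.0089, 0, 0.0016, 0, 0, 0, 25],
    [-0.0123, 0, 0.0022, 0, 0, 0, 25],
    [-0.0158, 0, 0.0028, 0, 0, 0, 25],
    [-0.0192, 0.0001, 0.0034, 0, 0, 0, 25],
    [-0.0227, 0.0001, 0.004, 0, 0, 0, 25],
    [-0.0256, 0.0001, 0.0045, 0, 0, 0, 25],
    [-0.028, 0.0001, 0.0049, 0, 0, 0, 25],
    [-0.0295, 0.0001, 0.0052, 0, 0, 0, 25],
    [-0.0295, 0.0001, 0.0052, 0, 0, 0, 25],
    [-0.0295, 0.0001, 0.0052, 0, 0, 0, 25],
    [-0.0295, 0.0001, 0.0052, 0, 0, 0, 25],
  ],
)

```text
time: 9.1
tool_pos: [0.4991, -0.1505, 0.2243]
tcp_rot: [-0.049, 1.048, 0.091]
wrist_force: [0.8, -0.7, -3.0]
width: 0.343
```

```bash
python3 st.py
python3 - <<'E'
from h import *
T=Twrist();np.save('T6.npy',T)
a=imaging.read_camera('wrist');cv2.imwrite('pics/w6raw.png',a)
cv2.imwrite('pics/w6.png',cv2.resize(a[110:300,200:360],None,fx=3.1,fy=3.1,interpolation=cv2.INTER_CUBIC))
E
```

```text
barrel [0.0031 0.0011 0.1695] 0.3428293748537407 Fbarrel [-0.34 -0.74 -3.03] Ftool [ 2.92 -0.75 -0.85] Mtool [-0.041  0.496 -0.124] z in tool [-0.9851  0.0032  0.172 ] 9.1
```

View pics/w6.png

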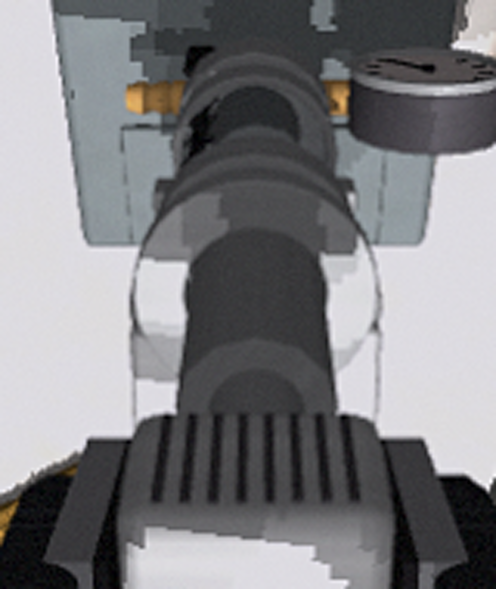

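The plunger is following straight; the ring is still inside the mouth. Drawing the remaining 11.3 mm gently, with a 0.2 mm sideways relief.

Request:
jog_arm(
  rows=[
    [-0.002, -0.0001, 0.0003, 0, 0, 0, 25],
    [-0.0045, -0.0002, 0.0008, 0, 0, 0, 25],
    [-0.007, -0.0002, 0.0012, 0, 0, 0, 25],
    [-0.0095, -0.0002, 0.0017, 0, 0, 0, 25],
    [-0.0111, -0.0002, 0.0019, 0, 0, 0, 25],
    [-0.0111, -0.0002, 0.0019, 0, 0, 0, 25],
    [-0.0111, -0.0002, 0.0019, 0, 0, 0, 25],
    [-0.0111, -0.0002, 0.0019, 0, 0, 0, 25],
  ],
)

```text
time: 9.95
tool_pos: [0.4952, -0.1511, 0.2348]
tcp_rot: [-0.049, 1.048, 0.091]
wrist_force: [0.4, 0.3, -2.7]
width: 0.341
```

```bash
python3 st.py
python3 - <<'E'
from h import *
T=Twrist();np.save('T7.npy',T)
a=imaging.read_camera('wrist');cv2.imwrite('pics/w7raw.png',a)
b=imaging.read_camera('scene')
c=cam('wrist',T);cs=cam('scene');P=lambda p:(B@np.r_[p,1])[:3]
f=lambda p:((proj(P(p),c)[0]-[215,130])*4).round(0);g=lambda p:((proj(P(p),cs)[0]-[300,185])*5).round(0)
for z in(.106,.108,.11,.112,.114):print(z,f((-.012,0,z)))
print('mouth ring front',f((-.022,0,.11)),'knob bottom front',f((-.015,0,.187)),'scene mouth',g((0,0,.11)))
def en(i,k):
    l=cv2.resize(i,None,fx=k,fy=k,interpolation=cv2.INTER_CUBIC);return np.clip(255*(l/255.)**.6,0,255).astype(np.uint8)
o=np.zeros((520,800,3),np.uint8);A=en(a[130:260,215:345],4);o[:520,:520]=A;S=en(b[185:270,310:363],5);o[:425,525:525+265]=S
cv2.imwrite('pics/c4.png',o)
E
```

```text
barrel [0.003  0.0009 0.1806] 0.3411743183540345 Fbarrel [-0.55  0.31 -2.65] Ftool [ 2.51  0.3  -1.  ] Mtool [ 0.039  0.475 -0.011] z in tool [-0.9851  0.0033  0.172 ] 9.95
0.106 [273. 171.]
0.108 [273. 176.]
0.11 [273. 181.]
0.112 [273. 186.]
0.114 [273. 191.]
mouth ring front [273. 113.] knob bottom front [277. 437.] scene mouth [125. 206.]
```

View pics/c4.png

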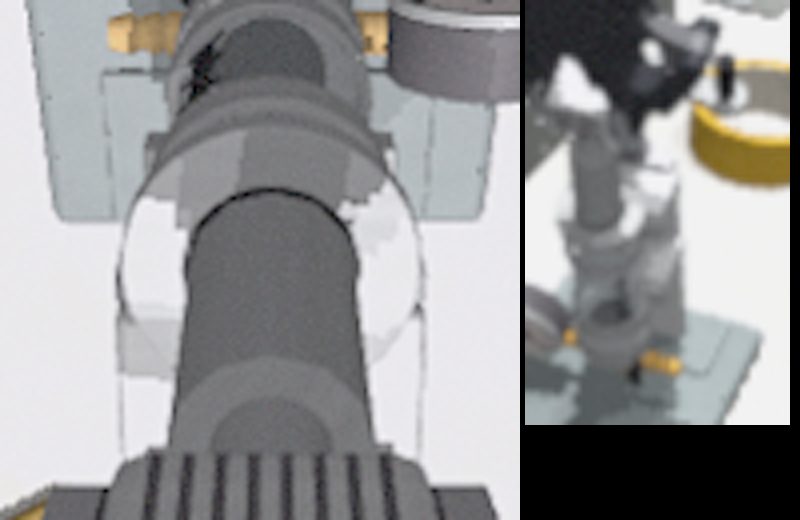

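Run:
```python
import cv2
a=cv2.imread('pics/w7raw.png');b=cv2.imread('pics/w6raw.png')
g=cv2.cvtColor(a,6)
for c in(278,280,283,286,288):print(c,g[168:190,c].tolist())
```

```text
278 [77, 78, 76, 79, 76, 78, 79, 78, 64, 26, 19, 42, 62, 61, 58, 62, 58, 62, 56, 61, 60, 59]
280 [77, 78, 76, 74, 76, 77, 77, 78, 59, 14, 35, 55, 59, 58, 60, 58, 56, 58, 60, 58, 57, 60]
283 [76, 81, 79, 77, 79, 78, 74, 75, 59, 10, 41, 60, 59, 58, 58, 57, 58, 58, 62, 56, 57, 58]
286 [75, 77, 77, 77, 80, 80, 78, 77, 62, 23, 21, 48, 62, 61, 58, 58, 57, 58, 61, 56, 62, 56]
288 [74, 76, 78, 78, 77, 83, 76, 75, 75, 48, 9, 40, 61, 57, 58, 60, 58, 59, 57, 57, 62, 58]
```

The dark ring shows as a thin band, about 1.6 px high, just at the mouth's front edge. That fits half of it standing proud, and the measured draw is 44.8 mm. One last steadiness check, then I hand in.

Request:
jog_arm(
  rows=[
    [-0.0002, 0, 0, 0, 0, 0, 25],
    [-0.0002, 0, 0, 0, 0, 0, 25],
    [-0.0002, 0, 0, 0, 0, 0, 25],
  ],
)

```text
time: 10.35
tool_pos: [0.4951, -0.1511, 0.2349]
tcp_rot: [-0.049, 1.048, 0.091]
wrist_force: [0.4, -0.3, -3.3]
width: 0.346
```

```bash
python3 st.py; python3 -c "
from workcell import finish_job
print(finish_job())"
```

```text
barrel [0.0029 0.0009 0.1808] 0.34603533143128384 Fbarrel [-0.75 -0.31 -3.19] Ftool [ 3.02 -0.32 -1.29] Mtool [-0.003  0.47  -0.097] z in tool [-0.9851  0.0034  0.1719] 10.35
the job is handed in; nothing more can be done
None
```

The syringe is ready for the leak test: the keeper is swung aside and the plunger is drawn to its ring. The gripper still holds the knob with the grip set to 40 N. I handed the job in at 10.35 s; no verdict was reported.

- **Keeper:** I pushed it right in two strokes. The scene camera put its pin at about 1.4 rad, and the last scene picture still showed it off to the right.
- **Draw:** The tool moved 45.0 mm along the bore from the grip at the fully home position. In the last wrist picture, taken 0.2 mm earlier, the ring shows as a thin dark band at the mouth's front edge. I could only judge that picture to about 1 mm, because the gap in the bore hides part of the view. It agrees with the measured draw.
- **Side load:** On gripping there was about 2.9 N sideways, which I eased off before drawing. At each check during the draw the load across the bore was below 1 N. The final pull along it was about 3.2 N, roughly the plunger's weight.
- **Disagreement:** My first barrel position was about 5 mm off sideways because the arm was still settling when I read its pose. I corrected it from a still picture, and the knob then appeared within about 1 mm of where I predicted.
- **Bystanders:** I planned the path to stay clear of them. I took no separate picture afterwards to confirm they had not moved.

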